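# Turn the wash-well block in the cam vise so its hose ports face up

### The job

The analyser's blue wash-well block sits in the cam-action vise with its three wells up; the vise may be tight or already a little slack. Open the vise with its red-handled lever, lift the block out and put it back, without dropping it, turned so that the face with the two brass ports is on top, bedded flat on the vise bed and about centred between the ends of the jaws. Then throw the lever until the block is held firmly - you should feel the lever come up hard, but do not crush the block - let go, and leave everything else on the bench where it is.

Things in the scene. Friction and masses are not known exactly. Their poses are not given: they have to be found in the camera images.
- vise: Dark iron cam-action slide-jaw vise, bolted down. Origin at bench height; +x = the way the sliding jaw closes, +y along the jaws, z up. Base 185 x 96 x 12 mm centred at x = -18 mm. Bed 36 mm wide in y, top at z = 32 mm. Both jaws 40 mm wide, centred on y = 0, tops at z = 50 mm. Fixed jaw: x = 26 to 49 mm, faced with a soft cream pad re-cut to 3 to 6 mm thick. Cam below z = 50 mm.
- sliding_pad: Cream pad of the sliding jaw, 6 x 40 x 18 mm; origin at the middle of its underside, 3 mm behind its clamping face. The face stands at vise x = -28 mm + 7.5 mm x lever angle; the jaw with its cam follower ends 26 mm behind the face. Axes as the vise.
- clamp_lever (a joint): Lever angle a (rad): 0 open, 2.0 end of travel; closing is counter-clockwise from above. Opening between the pads = 48 to 51 mm (pad wear unknown) - 7.5 a mm. It starts between 1.55 and 1.95, tight or slack on the block. It stays where left: about 4 N at the handle moves it; closed on the block with 6 to 10 N at the handle it holds firmly, beyond about 15 N it crushes the block.
- lever_pivot (a point): Point on the lever's vertical pivot axis (vise x = -70.4 mm, y = 0), at the height of the handle's centre. At lever angle a the handle's centre lies 95 mm from it in the direction (180 degrees + a) of the vise frame. Its axes turn with the lever.
- handle_center (a point): Centre of the red upright handle on the end of the lever: a cylinder 22 mm in diameter and 42 mm tall that spins freely on its own axis; its centre is 67 mm above the bench (handle from 46 to 88 mm). The lever rod below it reaches up to 45 mm.
- block_center (a point): Centre of the blue metal block, 36 x 56 x 40 mm (own x, y, z), 0.15 to 0.25 kg. +x face: two brass-ringed ports; +z face: three dark wells; y: its length. Starts on the bed, wells up, length along the jaws, ports facing the sliding jaw; 8 mm overhangs each jaw end. Ports up, it is 36 mm tall and 40 mm wide between the jaws; the wells may then face either jaw.
- tube_rack: Black rack of red-capped sample tubes, 48 x 130 mm, 101 mm tall; origin under its centre. Leave alone.
- wash_bottle: Pale bottle with blue cap, 60 mm in diameter, 120 mm tall; origin under its centre. Leave alone.
- port_brush: Green-handled tube brush lying along its x, 210 mm long (from -85 to +125 mm), 15 mm thick; origin under the handle. Leave alone.
- screwdriver: Yellow screwdriver lying along its x, about 170 mm long; origin under its middle. Leave alone.
- parts_tray: Pale grey open tray 110 x 150 mm, 25 mm tall, with two loose brass fittings in it; origin under its centre. Leave alone.
- swab_jar: Amber jar with white lid, 64 mm in diameter, 70 mm tall; origin under its centre. Leave alone.
There are look-alikes about, which are no part of the job. What is meant by the part that bears block_center is not orange or purple, and is the smaller of those in its own colour.

How it is judged:
On the way, in this order (a step that is already met when the one before it is completed fails the run):
1. the lever is swung open far enough for the block to be turned in the jaws (value of joint clamp_lever below 0.9 rad), for 0.1 s.
2. the block is lifted clear of the jaws (z of block_center in the frame of vise above 0.085 m), for 0.1 s.
3. the block stands between the jaws on the bed, ports up (angle between block_center's own x axis and vertical below 0.1 rad and z of block_center in the frame of vise below 0.053 m and x of block_center in the frame of vise between -0.012 and 0.008 m), for 0.2 s.
At the end, for the whole second after the job is handed in: The block is in the vise with its port face up (within 3.5 degrees of level), its length along the jaws, bedded on the bed within 2 mm, its middle within 10 mm of the middle of the jaws, and the sliding jaw presses it against the fixed jaw with more than 12 N; it is at rest (angle between block_center's own x axis and vertical below 0.06 rad and angle between the y axis of block_center and the y axis of vise, either way round below 0.06 rad and z of block_center in the frame of vise between 0.048 and 0.052 m and y of block_center in the frame of vise between -0.01 and 0.01 m and contact force between sliding_pad and wash_block above 12 N and linear speed of wash_block below 0.02 m/s); the robot touches nothing.
It fails at once if the block is crushed: a jaw presses it with more than 150 N (contact force between sliding_pad and wash_block above 150 N).
It fails at once if the block is dropped or thrown (faster than 0.9 m/s) (linear speed of wash_block above 0.9 m/s).
It fails at once if another thing on the bench is moved by more than 25 mm (distance of any of tube_rack, wash_bottle, port_brush, screwdriver, parts_tray, swab_jar from where it was at the start of the episode above 0.025 m).
It also fails if it takes over 69 s, if anything falls off the work surface, if the arm or the gripper's body presses on something with over 40 N, if the wrist force passes 120 N, or if a joint passes its speed limit or range.

### The arm

A 6-joint arm with a two-finger parallel gripper is mounted at the origin on the work surface. World frame = base frame: x ahead of the robot, y to its left, z up, the work surface at z = 0. Lengths are in m, angles in rad, forces in N, time in s.
With the tool pointing down it reaches from about 0.225 to 0.875 m from the base axis. Payload 3.4 kg.
Tool frame: the origin (TCP) lies between the finger pads; the fingertips stand 11 mm ahead of it and the grasp point (between the pads) lies 8 mm behind it; z points along the fingers, y is the direction in which the jaws open and shut (so a half turn about z gives the same grasp; the last joint's range is limited). The gripper opens to 85 mm and grips with 20 to 120 N. Pads are 22 mm wide; open, the fingers measure 114 mm over their backs; the gripper's body (76 mm by 85 mm) begins 54 mm behind the grasp point. The pads swing forward as they close: fully open they stand 13 mm farther back than shut.
Start: joints at [-1.329, 0.276, 1.505, -0, 1.361, -0.121], TCP at [0.204, -0.538, 0.242] pointing down, gripper open.
Joint ranges: [-2.89, 2.89], [-0.75, 2.08], [0.22, 2.7], [-1.18, 4.32], [0.11, 2.71], [-2.7, 2.7]. Speed limits (rad/s): [2.57, 2.57, 3.14, 3.14, 3.14, 3.14].

### API

Orientations are given as a unit quaternion [w, x, y, z].
In Python, from rig import manip gives the robot as it stands. The module is installed in compiled form; this text tells all that it offers.
- The arm moves only by the tool move_arm, never from a script. Its argument "series" is a list that holds one entry, the list of rows, each a list of 7 numbers: the shift along the world's x, y, z in m, then the turn, a rotation vector about the world's x, y, z in rad, then the finger opening in m, from 0 to 0.0854. A call has 1 to 20 rows; each row shifts and turns the commanded pose from where the row before left it; what a row does not reach is not made up. A row lasts 1/12 s, in which the tool goes at most 41.7 mm and 7.16 degrees, less where a joint would pass 70% of its speed; a pose out of reach is approached as far as the arm can. A call with a gripper value outside its range is refused whole. The fingers move at their own pace and stop on an object; "newtons" is the grip in N (left out, the last holds). Time passes only in rows, so rows that do not move let the fingers close. It gives the time, the measured TCP pose, the force and the opening at its end, in the units of the state.
- manip.get_state(): the state, without advancing time (a new reading comes with each control period).
- manip.get_image(name): name is "scene" or "top"; returns a dict with "color" (420x560x3 uint8, red, green, blue), "fx", "fy", "cx", "cy" (pixels), "R" (3x3) and "t" (3): a world point X has camera coordinates R X + t. Camera axes: x right, y down, z forward; pixel columns grow to the right and rows downward; lengths in m; the calibration is good to about 2 mm. A picture is of the moment at which its call begins. There is no depth.
- manip.sign_off(): hands the job in, once; it reports no verdict.
The state is a dict: "clock": time; "qpos": joint angles; "qd": joint speeds; "effort": joint torques, N m; "position": TCP position; "ee_rot": TCP orientation; "contact_force": force on the tool from outside, world axes, zero at the start; "moment": the same for the moment, N m; "width": finger opening in m.
Only numpy, scipy, OpenCV 4.12 (cv2) and the standard library are available. Lean on these libraries where they do the work, as an engineer would, in place of code of your own. Each camera call takes 0.05 s, during which the arm holds its last target.

## Working session

There is one attempt and no reset: what is moved stays moved. The work goes in short steps, Python scripts to look and compute and a tool call to move; the robot and the scene stay as the last step left them, time stands still between calls to the robot, and variables do not carry over. Pictures are saved under pics/ and viewed, and the job is handed in when it is done.

Besides the shell and the picture viewer there is one more tool, called as name([rows], argument=value, ...), one row to a line, values as JSON. move_arm: Moves the arm, as the interface text tells. Its arguments: {"type":"object","properties":{"series":{"type":"array"},"newtons":{"type":"number"}},"required":["series"]}

```bash
mkdir -p pics; cat > h.py <<'E'
from rig import manip
import numpy as np, cv2
def snap(n,tag):
    im=manip.get_image(n); cv2.imwrite(f'pics/{tag}.png',im['color'][:,:,::-1]); np.savez(f'pics/{tag}.npz',**im); return im
def load(tag): return dict(np.load(f'pics/{tag}.npz'))
def ray(im,u,v,z):
    d=np.array([(u-im['cx'])/im['fx'],(v-im['cy'])/im['fy'],1.]); R=im['R'];c=-R.T@im['t'];d=R.T@d
    return c+d*(z-c[2])/d[2]
def proj(im,X):
    p=im['R']@np.array(X)+im['t']; return p[0]/p[2]*im['fx']+im['cx'],p[1]/p[2]*im['fy']+im['cy']
E
python3 - <<'E'
from h import *
for n in('scene','top'):
    im=snap(n,n+'0'); print(n,im['fx'],-im['R'].T@im['t'],im['R'].round(3).tolist())
print(manip.get_state())
E
```

```text
scene 502.2306301437969 [1.25031133 0.62965202 1.2172389 ] [[-0.667, 0.745, -0.006], [0.577, 0.511, -0.638], [-0.473, -0.428, -0.77]]
top 534.58048803455 [0.45317317 0.0123962  1.42064705] [[0.002, -1.0, 0.0], [-0.998, -0.002, -0.071], [0.071, -0.0, -0.998]]
{'clock': 0.1, 'qpos': array([-1.32904903e+00,  2.76554807e-01,  1.50596830e+00,  1.80273265e-05,
        1.36073125e+00, -1.20994744e-01]), 'qd': array([ 1.27616971e-03, -1.51156227e-03, -3.10375425e-03, -9.80922164e-05,
        4.30147431e-05,  1.10898336e-03]), 'effort': array([ 2.71640631e-03, -4.17696941e+01, -2.46406353e+01,  1.21194617e-06,
        5.76719598e-03, -5.62628856e-06]), 'position': array([ 0.20392981, -0.53715045,  0.2415283 ]), 'ee_rot': array([-8.29866837e-04,  9.83597316e-01,  1.80376356e-01, -4.13351958e-05]), 'contact_force': array([-0.76945661,  0.94472636, -0.00893104]), 'moment': array([-0.04291867, -0.00422734, -0.07604758]), 'width': 0.08554007861789771}
```

View pics/scene0.png

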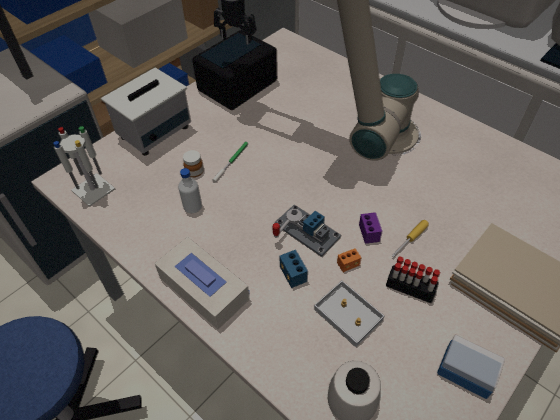

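View pics/top0.png

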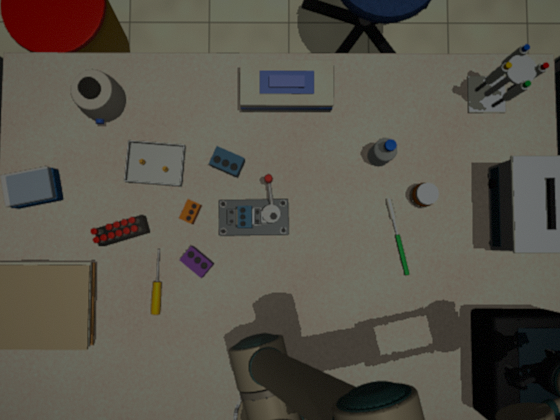

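```bash
python3 - <<'E'
from h import *
a=load('top0')['color'][165:245,205:305,::-1];b=load('scene0')['color'][195:260,260:350,::-1]
a=cv2.resize(a,(700,560),interpolation=cv2.INTER_CUBIC);cv2.imwrite('pics/ca.png',cv2.convertScaleAbs(a,alpha=1.5))
cv2.imwrite('pics/cb.png',cv2.resize(b,(792,572),interpolation=cv2.INTER_CUBIC))
E
```

```text
(no output)
```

View pics/ca.png

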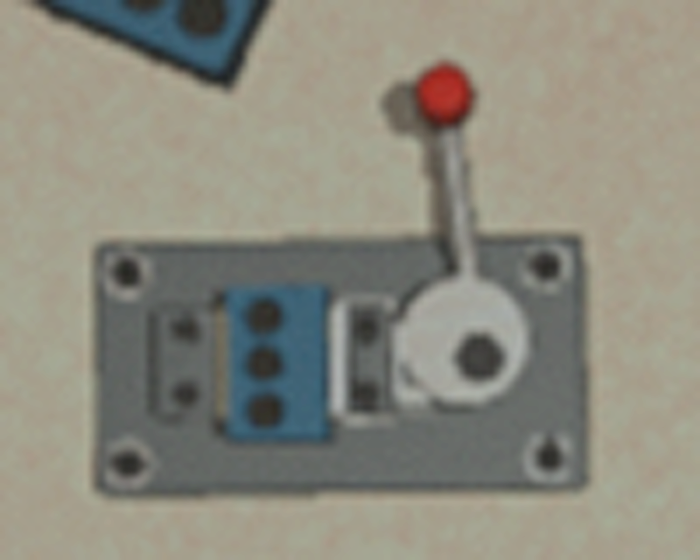

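View pics/cb.png

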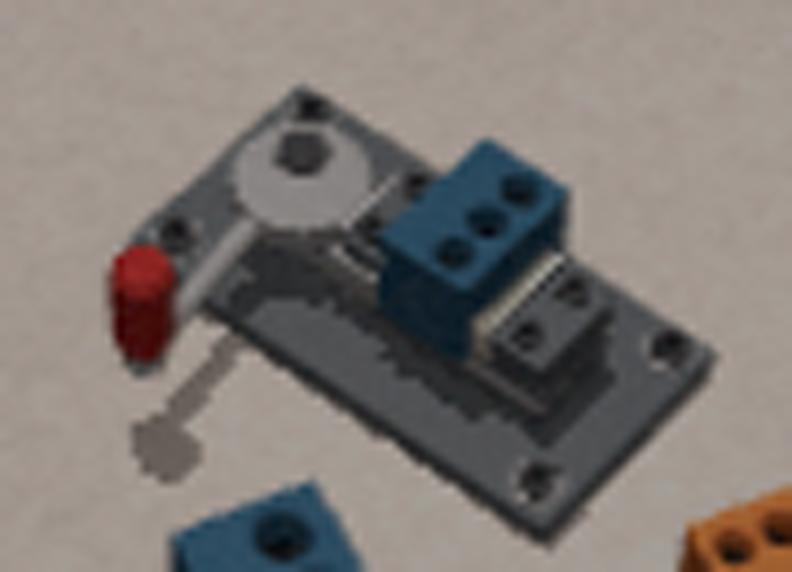

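```bash
python3 - <<'E'
from h import *
im=load('top0'); f=lambda x,y,ox=205,oy=165,s=7:(ox+(x+.5)/s-.5,oy+(y+.5)/s-.5)
C=[ray(im,*f(*p),.012) for p in[(97,243),(580,237),(586,488),(98,494)]]
for c in C: print('corner top',c.round(4))
m=np.mean(C,0); print('centre',m)
vx=(C[0]+C[3]-C[1]-C[2]); print('vx ang',np.degrees(np.arctan2(vx[1],vx[0])),np.linalg.norm(vx)/2)
vy=(C[2]+C[3]-C[0]-C[1]);print('vy ang',np.degrees(np.arctan2(vy[1],vy[0])),np.linalg.norm(vy)/2)
sc=load('scene0'); g=lambda x,y:f(x,y,260,195,8.8)
D=[ray(sc,*g(*p),.012) for p in[(300,88),(715,355),(548,545)]]
for c in D: print('corner scene',c.round(4))
print('centre scene',(D[1]+0*D[0]+0) if 0 else (D[0]+D[2])/2)
for n,i,(x0,y0,x1,y1) in(('top',im,(215,170,300,240)),('scene',sc,(262,198,348,255))):
    hsv=cv2.cvtColor(i['color'],cv2.COLOR_RGB2HSV)
    for nm,lo,hi,z in(('blue',(95,110,30),(115,255,255),.072),('red',(0,150,60),(8,255,255),.088)):
        M=cv2.inRange(hsv,lo,hi)
        if nm=='red': M|=cv2.inRange(hsv,(172,150,60),(180,255,255))
        K=np.zeros_like(M);K[y0:y1,x0:x1]=M[y0:y1,x0:x1]
        cs,_=cv2.findContours(K,0,1);c=max(cs,key=cv2.contourArea)
        r=cv2.minAreaRect(c);print(n,nm,cv2.contourArea(c),r,ray(i,*r[0],z).round(4))
        if nm=='blue' and n=='top':
            B=cv2.boxPoints(r);W=[ray(i,*p,z) for p in B];print(np.round(W,4)[:,:2].tolist())
print('pivot hex top (z~.055)',ray(im,*f(480,357),.055),'scene',ray(sc,*g(302,152),.055))
print('red top scene', ray(sc,*g(143,265),.088),'top',ray(im,*f(445,93),.088))
print('block top corners top',[ray(im,*f(*p),.072)[:2].round(4) for p in[(229,287),(326,287),(330,440),(228,438)]])
print('block top corners scene',[ray(sc,*g(*p),.072)[:2].round(4) for p in[(488,138),(568,188),(478,292),(380,238)]])
E
```

```text
corner top [0.5728 0.1587 0.012 ]
corner top [ 0.5755 -0.0238  0.012 ]
corner top [ 0.4808 -0.0261  0.012 ]
corner top [0.4781 0.1574 0.012 ]
centre [0.52683858 0.0665661  0.012     ]
vx ang 90.84132646002611 0.18297856859857836
vy ang -178.91443507151703 0.09472390400525435
corner scene [ 0.4836 -0.0217  0.012 ]
corner scene [0.4792 0.1605 0.012 ]
corner scene [0.5766 0.1668 0.012 ]
centre scene [0.53007955 0.07255979 0.012     ]
top blue 157.5 ((244.5, 216.5), (21.0, 13.0), 90.0) [0.5243 0.0862 0.072 ]
[[0.5508, 0.1028], [0.5509, 0.0699], [0.4978, 0.0696], [0.4977, 0.1024]]
top red 34.0 ((268.0, 178.5), (7.0, 6.0), 90.0) [0.619 0.027 0.088]
scene blue 264.0 ((312.0353088378906, 222.10409545898438), (15.669567108154297, 23.04706573486328), 37.5685920715332) [0.5363 0.0938 0.072 ]
scene red 56.5 ((276.0, 229.0), (12.0, 6.0), 90.0) [0.6325 0.0411 0.088 ]
pivot hex top (z~.055) [0.52770897 0.01386459 0.055     ] scene [0.53175933 0.02058687 0.055     ]
red top scene [0.62146083 0.03030837 0.088     ] top [0.62062335 0.02659894 0.088     ]
block top corners top [array([0.5519, 0.1046]), array([0.552 , 0.0696]), array([0.4967, 0.0678]), array([0.4973, 0.1046])]
block top corners scene [array([0.4965, 0.0721]), array([0.4954, 0.1055]), array([0.5485, 0.1107]), array([0.5527, 0.0725])]
```

move_arm([
  [[0.022,0.031,0,0,0,0.07,0.085],[0.022,0.031,0,0,0,0.07,0.085],[0.022,0.031,0,0,0,0.07,0.085],[0.022,0.031,0,0,0,0.07,0.085],[0.022,0.031,0,0,0,0.07,0.085],[0.022,0.031,0,0,0,0.07,0.085],[0.022,0.031,0,0,0,0.07,0.085],[0.022,0.031,0,0,0,0.07,0.085],[0.022,0.031,0,0,0,0.07,0.085],[0.022,0.031,0,0,0,0.07,0.085],[0.022,0.031,0,0,0,0.07,0.085],[0.022,0.031,0,0,0,0.07,0.085],[0.022,0.031,0,0,0,0.07,0.085],[0.022,0.031,0,0,0,0.07,0.085],[0.022,0.031,0,0,0,0.07,0.085],[0.022,0.031,0,0,0,0.07,0.085],[0.022,0.031,0,0,0,0.07,0.085],[0.022,0.031,0,0,0,0.07,0.085],[0,0,0,0,0,0,0.085]],
], newtons=20)

```text
clock: 1.68
position: [0.6035, 0.0262, 0.2413]
ee_rot: [-0.001, 0.686, 0.728, 0.002]
contact_force: [0.4, 0.4, 0.4]
width: 0.0847
```

move_arm([
  [[0.0175,0.001,-0.02,0,0,-0.04,0.085],[0,0,-0.04,0,0,0,0.085],[0,0,-0.04,0,0,0,0.085],[0,0,0,0,0,0,0.085]],
])

```text
clock: 2.02
position: [0.6113, 0.0217, 0.134]
ee_rot: [-0.007, 0.703, 0.711, -0.006]
contact_force: [-1.9, 0.2, -1.5]
width: 0.0852
```

```bash
cat > crop.py <<'E'
from h import *
import sys
t=sys.argv[1]
a=snap('top',t+'t')['color'][150:250,190:310,::-1];b=snap('scene',t+'s')['color'][170:270,240:360,::-1]
cv2.imwrite(f'pics/{t}.png',np.hstack([cv2.convertScaleAbs(cv2.resize(x,(396,330),interpolation=cv2.INTER_CUBIC),alpha=1.4) for x in(a,b)]))
s=manip.get_state();print({k:np.round(s[k],4) for k in('clock','qpos','position','ee_rot','contact_force','width')})
E
python3 crop.py c1
```

```text
{'clock': np.float64(2.1167), 'qpos': array([-7.8300e-02,  4.0850e-01,  1.5633e+00, -1.0000e-04,  1.1739e+00,
       -8.9900e-02]), 'position': array([0.6164, 0.0212, 0.1412]), 'ee_rot': array([-0.0015,  0.703 ,  0.7112, -0.0014]), 'contact_force': array([1.1615, 0.3078, 0.4098]), 'width': np.float64(0.085)}
```

View pics/c1.png

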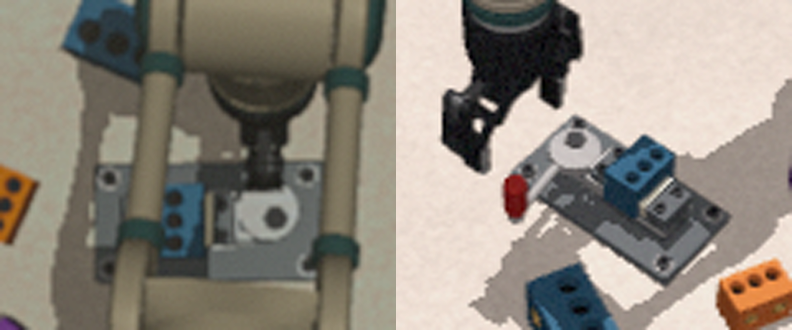

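move_arm([
  [[0.0045,0.0065,-0.01,0,0,0,0.085],[0,0,-0.02,0,0,0,0.085],[0,0,-0.02,0,0,0,0.085],[0,0,-0.015,0,0,0,0.085],[0,0,-0.012,0,0,0,0.085],[0,0,0,0,0,0,0.085],[0,0,0,0,0,0,0.085]],
])

```text
clock: 2.7
position: [0.6235, 0.028, 0.0669]
ee_rot: [0.001, 0.703, 0.711, 0.001]
contact_force: [-0.2, 0.3, 0.8]
width: 0.0851
```

```bash
python3 crop.py c2
```

```text
{'clock': np.float64(2.8), 'qpos': array([-6.6700e-02,  4.8400e-01,  1.6417e+00,  1.0000e-04,  1.0115e+00,
       -7.8700e-02]), 'position': array([0.6239, 0.0279, 0.0675]), 'ee_rot': array([0.0016, 0.7029, 0.7113, 0.0015]), 'contact_force': array([ 0.3081, -0.1638, -0.3766]), 'width': np.float64(0.0851)}
```

View pics/c2.png

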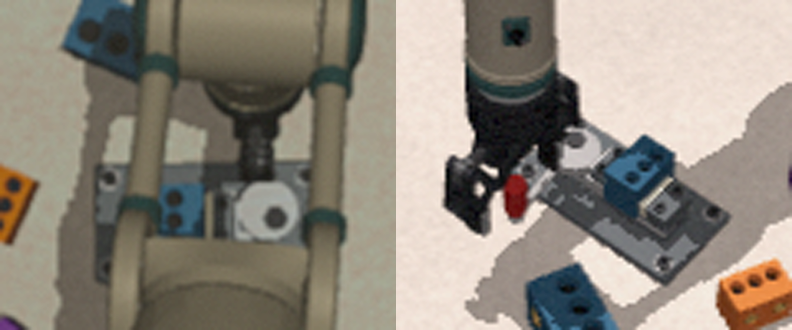

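move_arm([
  [[0,0,-0.003,0,0,0,0.06],[0,0,0,0,0,0,0.04],[0,0,0,0,0,0,0.02],[0,0,0,0,0,0,0.01],[0,0,0,0,0,0,0.01],[0,0,0,0,0,0,0.01],[0,0,0,0,0,0,0.01],[0,0,0,0,0,0,0.01],[0,0,0,0,0,0,0.01],[0,0,0,0,0,0,0.01]],
], newtons=25)

```text
clock: 3.63
position: [0.6213, 0.0278, 0.0626]
ee_rot: [-0.0, 0.703, 0.711, -0.001]
contact_force: [-3.9, -0.9, 4.8]
width: 0.0209
```

```bash
python3 -c "
import numpy as np
f=np.radians(np.arange(7,-84,-5.));p=.095*np.c_[np.cos(f),np.sin(f)];print((np.diff(p,axis=0)*1000).round(1).tolist())"
```

```text
[[0.7, -8.3], [-0.1, -8.3], [-0.8, -8.2], [-1.5, -8.1], [-2.2, -8.0], [-2.9, -7.8], [-3.6, -7.5], [-4.2, -7.1], [-4.8, -6.7], [-5.4, -6.3], [-5.9, -5.8], [-6.4, -5.3], [-6.8, -4.7], [-7.2, -4.1], [-7.5, -3.4], [-7.8, -2.8], [-8.0, -2.1], [-8.2, -1.4]]
```

move_arm([
  [[0.0004,-0.004,0,0,0,0,0.01],[0.0003,-0.0043,0,0,0,0,0.01],[0,-0.004,0,0,0,0,0.01],[-0.0001,-0.0043,0,0,0,0,0.01]],
])

```text
clock: 3.97
position: [0.6221, 0.0128, 0.0627]
ee_rot: [-0.001, 0.703, 0.711, 0.001]
contact_force: [-2.7, 3.2, 4.8]
width: 0.0211
```

Moving freely at about 3–4 N.

move_arm([
  [[-0.0008,-0.0082,0,0,0,0,0.01],[-0.0015,-0.0081,0,0,0,0,0.01],[-0.0022,-0.008,0,0,0,0,0.01],[-0.0029,-0.0078,0,0,0,0,0.01],[-0.0036,-0.0075,0,0,0,0,0.01],[-0.0042,-0.0071,0,0,0,0,0.01],[-0.0048,-0.0067,0,0,0,0,0.01]],
])

```text
clock: 4.55
position: [0.6034, -0.0417, 0.0627]
ee_rot: [0.0, 0.703, 0.711, 0.001]
contact_force: [0.1, 5.3, 3.9]
width: 0.0207
```

move_arm([
  [[-0.0054,-0.0063,0,0,0,0,0.01],[-0.0059,-0.0058,0,0,0,0,0.01],[-0.0064,-0.0053,0,0,0,0,0.01],[-0.0068,-0.0047,0,0,0,0,0.01],[-0.0072,-0.0041,0,0,0,0,0.01],[-0.0075,-0.0034,0,0,0,0,0.01],[-0.0078,-0.0028,0,0,0,0,0.01],[-0.008,-0.0021,0,0,0,0,0.01],[-0.0082,-0.0014,0,0,0,0,0.01],[0,0,0,0,0,0,0.01]],
])

```text
clock: 5.38
position: [0.5376, -0.0794, 0.0627]
ee_rot: [0.0, 0.703, 0.712, -0.001]
contact_force: [0.4, -2.8, 5.6]
width: 0.0215
```

```bash
python3 crop.py c3
```

```text
{'clock': np.float64(5.4833), 'qpos': array([-0.2727,  0.3921,  1.8275, -0.0038,  0.9235, -0.2836]), 'position': array([ 0.5376, -0.0794,  0.0626]), 'ee_rot': array([ 1.000e-04,  7.025e-01,  7.117e-01, -1.700e-03]), 'contact_force': array([-0.3995, -1.668 ,  7.3716]), 'width': np.float64(0.0215)}
```

View pics/c3.png

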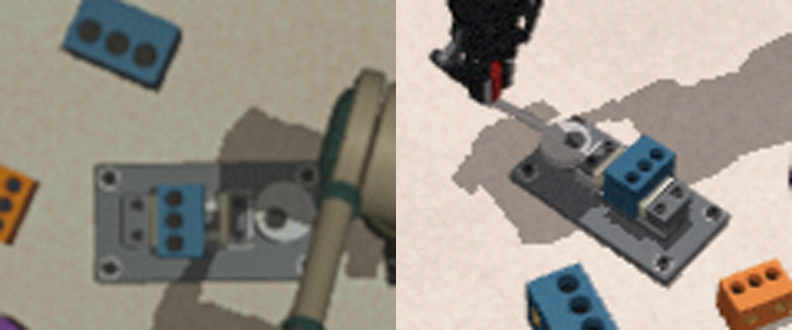

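move_arm([
  [[0,0,0,0,0,0,0.085],[0,0,0,0,0,0,0.085],[0,0,0,0,0,0,0.085],[0,0,0,0,0,0,0.085],[0,0,0,0,0,0,0.085],[0,0,0.01,0,0,0,0.085],[0,0,0.03,0,0,0,0.085],[0,0,0.035,0,0,0,0.085],[0,0,0.035,0,0,0,0.085],[0,0,0.03,0,0,0,0.085],[0,0,0,0,0,0,0.085]],
])

```text
clock: 6.4
position: [0.5432, -0.0789, 0.2098]
ee_rot: [0.006, 0.703, 0.711, 0.003]
contact_force: [0.7, 0.1, 1.3]
width: 0.0849
```

```bash
python3 crop.py c4; python3 - <<'E'
from h import *
for t,z in(('c4t',.072),('c3t',.072)):
    i=load(t);hsv=cv2.cvtColor(i['color'],cv2.COLOR_RGB2HSV)
    M=cv2.inRange(hsv,(95,100,30),(115,255,255));K=M*0;K[195:240,225:270]=M[195:240,225:270]
    c=max(cv2.findContours(K,0,1)[0],key=cv2.contourArea);K=cv2.morphologyEx(K,3,np.ones((5,5)))
    x,y,w,h=cv2.boundingRect(c);print(x,y,w,h,ray(i,x+w/2-.5,y+h/2-.5,z),ray(i,x-.5,y,z),ray(i,x+w-.5,y,z))
i=load('c4t')
r=cv2.inRange(cv2.cvtColor(i['color'],cv2.COLOR_RGB2HSV),(0,150,60),(8,255,255))[150:260,230:330]
print(np.argwhere(r>0).mean(0)+[150,230] if r.any() else None)
E
```

```text
{'clock': np.float64(6.5), 'qpos': array([-2.7110e-01,  2.5450e-01,  1.6325e+00, -1.0000e-04,  1.2508e+00,
       -2.8330e-01]), 'position': array([ 0.5401, -0.0781,  0.2044]), 'ee_rot': array([0.0017, 0.7028, 0.7114, 0.0009]), 'contact_force': array([-0.9237, -0.1946,  0.1368]), 'width': np.float64(0.085)}
238 206 13 22 [0.52426235 0.0874514  0.072     ] [0.55081515 0.10405746 0.072     ] [0.55089144 0.07117656 0.072     ]
238 206 14 22 [0.52426527 0.0861885  0.072     ] [0.55081515 0.10405746 0.072     ] [0.55089731 0.06864723 0.072     ]
None
```

View pics/c4.png

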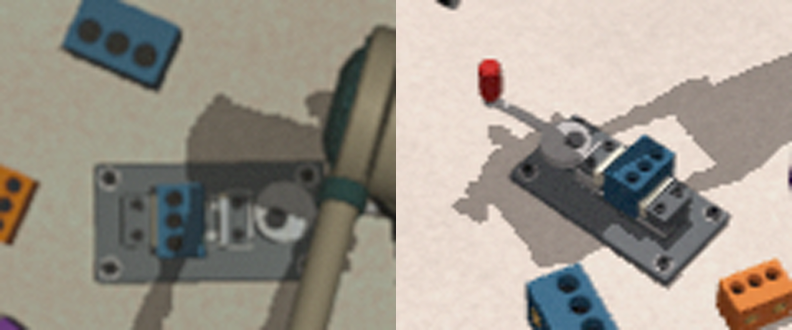

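move_arm([
  [[-0.0016,0.017,0,0.0785,0,0,0.085],[-0.0016,0.017,0,0.0785,0,0,0.085],[-0.0016,0.017,0,0.0785,0,0,0.085],[-0.0016,0.017,0,0.0785,0,0,0.085],[-0.0016,0.017,0,0.0785,0,0,0.085],[-0.0016,0.017,0,0.0785,0,0,0.085],[-0.0016,0.017,0,0.0785,0,0,0.085],[-0.0016,0.017,0,0.0785,0,0,0.085],[-0.0016,0.017,0,0.0785,0,0,0.085],[-0.0016,0.017,0,0.0785,0,0,0.085],[0,0,0,0,0,0,0.085],[0,0,0,0,0,0,0.085]],
])

```text
clock: 7.5
position: [0.5224, 0.0919, 0.2006]
ee_rot: [-0.27, 0.65, 0.657, 0.271]
contact_force: [0.8, -0.5, 0.6]
width: 0.085
```

```bash
cat > st.py <<'E'
from h import *
from scipy.spatial.transform import Rotation as Ro
s=manip.get_state();print({k:np.round(s[k],4) for k in('clock','qpos','position','contact_force','width')})
w,x,y,z=s['ee_rot'];R=Ro.from_quat([x,y,z,w]).as_matrix();print('jaw axis y',R[:,1].round(4),'approach',R[:,2].round(4),'gp',(s['position']-.008*R[:,2]).round(4))
E
python3 st.py
```

```text
{'clock': np.float64(7.5), 'qpos': array([-0.4203,  0.3552,  1.7805,  0.7073,  1.4374, -0.6873]), 'position': array([0.5224, 0.0919, 0.2006]), 'contact_force': array([ 0.778 , -0.525 ,  0.6142]), 'width': np.float64(0.085)}
jaw axis y [1.     0.0081 0.0041] approach [-0.0029  0.7067 -0.7075] gp [0.5225 0.0862 0.2063]
```

move_arm([
  [[0.002,0.001,-0.01,0,0,0.009,0.085],[0,0,-0.03,0,0,0,0.085],[0,0,-0.03,0,0,0,0.085],[0,0,-0.03,0,0,0,0.085],[0,0,0,0,0,0,0.085],[0,0,0,0,0,0,0.085]],
])

```text
clock: 8.0
position: [0.5252, 0.0933, 0.1018]
ee_rot: [-0.271, 0.647, 0.66, 0.27]
contact_force: [-0.7, 0.2, 0.4]
width: 0.0852
```

```bash
python3 crop.py c5;python3 st.py
```

```text
{'clock': np.float64(8.1), 'qpos': array([-0.4149,  0.4823,  1.8754,  0.741 ,  1.2693, -0.8457]), 'position': array([0.5265, 0.0929, 0.1036]), 'ee_rot': array([-0.2692,  0.6461,  0.6606,  0.2715]), 'contact_force': array([0.1872, 0.2963, 0.034 ]), 'width': np.float64(0.085)}
{'clock': np.float64(8.1), 'qpos': array([-0.4149,  0.4823,  1.8754,  0.741 ,  1.2693, -0.8457]), 'position': array([0.5265, 0.0929, 0.1036]), 'contact_force': array([0.1872, 0.2963, 0.034 ]), 'width': np.float64(0.085)}
jaw axis y [0.9998 0.0177 0.0108] approach [-0.0048  0.7065 -0.7077] gp [0.5265 0.0872 0.1093]
```

View pics/c5.png

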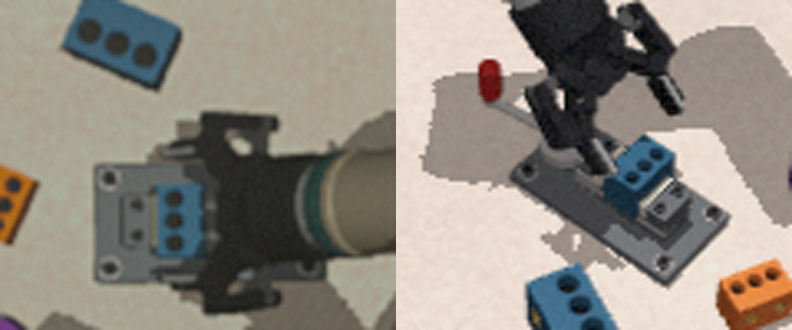

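move_arm([
  [[-0.0015,0,-0.02,0,0.009,0,0.085],[0,0,-0.02,0,0,0,0.085],[0,0,-0.015,0,0,0,0.085],[0,0,0,0,0,0,0.085],[0,0,0,0,0,0,0.085]],
])

```text
clock: 8.52
position: [0.5247, 0.0929, 0.0486]
ee_rot: [-0.272, 0.647, 0.659, 0.269]
contact_force: [0.5, -0.1, 0.6]
width: 0.0852
```

```bash
python3 crop.py c6;python3 st.py
```

```text
{'clock': np.float64(8.6167), 'qpos': array([-0.4147,  0.5642,  1.9175,  0.767 ,  1.1823, -0.9282]), 'position': array([0.525 , 0.0928, 0.049 ]), 'ee_rot': array([-0.2718,  0.6473,  0.6594,  0.2688]), 'contact_force': array([-0.0755,  0.4458,  0.1459]), 'width': np.float64(0.085)}
{'clock': np.float64(8.6167), 'qpos': array([-0.4147,  0.5642,  1.9175,  0.767 ,  1.1823, -0.9282]), 'position': array([0.525 , 0.0928, 0.049 ]), 'contact_force': array([-0.0755,  0.4458,  0.1459]), 'width': np.float64(0.085)}
jaw axis y [0.9998 0.0174 0.0026] approach [-0.0105  0.7064 -0.7077] gp [0.5251 0.0871 0.0546]
```

View pics/c6.png

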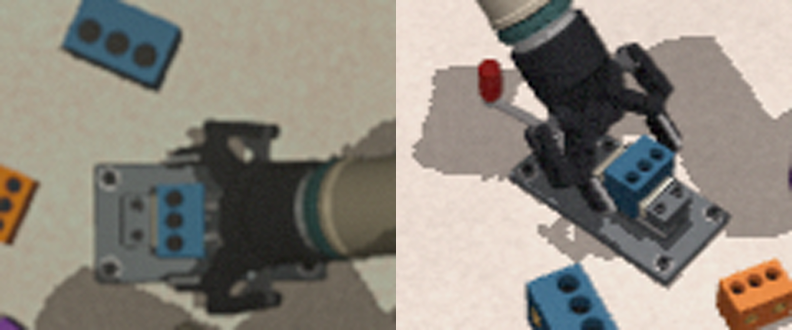

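move_arm([
  [[0,0.0015,-0.002,0,0,0,0.07],[0,0,0,0,0,0,0.06],[0,0,0,0,0,0,0.05],[0,0,0,0,0,0,0.045],[0,0,0,0,0,0,0.045],[0,0,0,0,0,0,0.045],[0,0,0,0,0,0,0.045]],
], newtons=30)

```text
clock: 9.2
position: [0.5242, 0.0945, 0.0461]
ee_rot: [-0.273, 0.647, 0.659, 0.269]
contact_force: [-0.7, -2.5, 6.0]
width: 0.0559
```

```bash
python3 crop.py c7;python3 st.py
```

```text
{'clock': np.float64(9.3), 'qpos': array([-0.4127,  0.5687,  1.9212,  0.7703,  1.1777, -0.9316]), 'position': array([0.5242, 0.0945, 0.0461]), 'ee_rot': array([-0.273 ,  0.6475,  0.6589,  0.2685]), 'contact_force': array([-1.3281, -1.7114,  5.9868]), 'width': np.float64(0.0557)}
{'clock': np.float64(9.3), 'qpos': array([-0.4127,  0.5687,  1.9212,  0.7703,  1.1777, -0.9316]), 'position': array([0.5242, 0.0945, 0.0461]), 'contact_force': array([-1.3281, -1.7114,  5.9868]), 'width': np.float64(0.0557)}
jaw axis y [9.998e-01 1.730e-02 3.000e-04] approach [-0.012   0.7074 -0.7067] gp [0.5243 0.0888 0.0518]
```

View pics/c7.png

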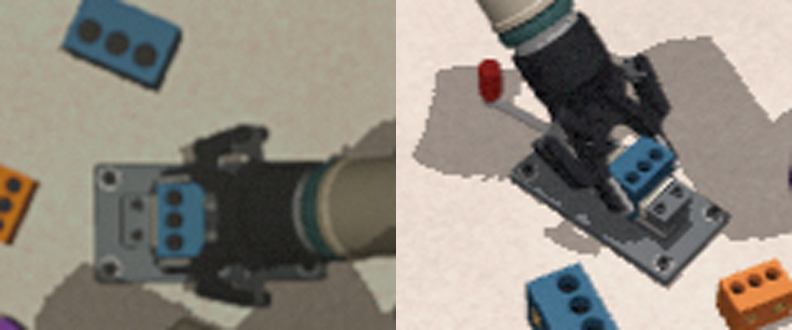

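move_arm([
  [[0,0,0,0,0,0,0.045],[0,0,0,0,0,0,0.045],[0,0,0,0,0,0,0.045],[0,0,0.003,0,0,0,0.045],[0,0,0.006,0,0,0,0.045],[0,0,0.012,0,0,0,0.045],[0,0,0.015,0,0,0,0.045],[0,0,0.02,0,0,0,0.045],[0,0,0.02,0,0,0,0.045],[0,0,0.02,0,0,0,0.045],[0,0,0.014,0,0,0,0.045],[0,0,0,0,0,0,0.045],[0,0,0,0,0,0,0.045]],
], newtons=60)

```text
clock: 10.38
position: [0.5241, 0.0943, 0.1557]
ee_rot: [-0.272, 0.648, 0.659, 0.268]
contact_force: [0.1, -0.5, -1.4]
width: 0.0553
```

```bash
python3 crop.py c8;python3 st.py
```

```text
{'clock': np.float64(10.4833), 'qpos': array([-0.4122,  0.4142,  1.826 ,  0.7156,  1.3622, -0.7526]), 'position': array([0.5233, 0.0945, 0.1545]), 'ee_rot': array([-0.2734,  0.6478,  0.6588,  0.2674]), 'contact_force': array([ 0.1024,  0.565 , -1.4435]), 'width': np.float64(0.0554)}
{'clock': np.float64(10.4833), 'qpos': array([-0.4122,  0.4142,  1.826 ,  0.7156,  1.3622, -0.7526]), 'position': array([0.5233, 0.0945, 0.1545]), 'contact_force': array([ 0.1024,  0.565 , -1.4435]), 'width': np.float64(0.0554)}
jaw axis y [ 0.9998  0.0176 -0.002 ] approach [-0.0138  0.7066 -0.7075] gp [0.5234 0.0889 0.1602]
```

View pics/c8.png

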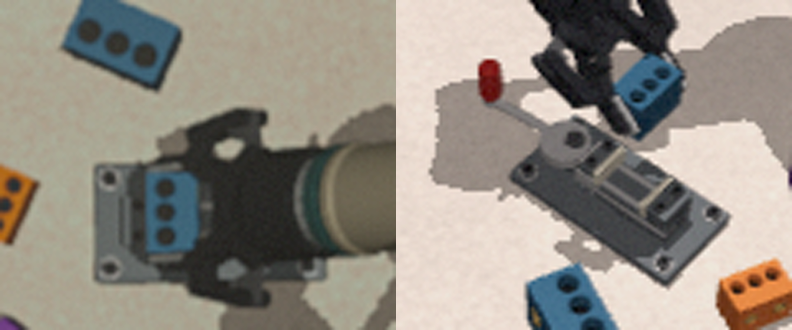

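move_arm([
  [[0.0001,-0.0012,0,-0.0982,-0.0017,0,0.045],[0.0001,-0.0012,0,-0.0982,-0.0017,0,0.045],[0.0001,-0.0012,0,-0.0982,-0.0017,0,0.045],[0.0001,-0.0012,0,-0.0982,-0.0017,0,0.045],[0.0001,-0.0012,0,-0.0982,-0.0017,0,0.045],[0.0001,-0.0012,0,-0.0982,-0.0017,0,0.045],[0.0001,-0.0012,0,-0.0982,-0.0017,0,0.045],[0.0001,-0.0012,0,-0.0982,-0.0017,0,0.045],[0.0001,-0.0012,0,-0.0982,-0.0017,0,0.045],[0.0001,-0.0012,0,-0.0982,-0.0017,0,0.045],[0.0001,-0.0012,0,-0.0982,-0.0017,0,0.045],[0.0001,-0.0012,0,-0.0982,-0.0017,0,0.045],[0.0001,-0.0012,0,-0.0982,-0.0017,0,0.045],[0.0001,-0.0012,0,-0.0982,-0.0017,0,0.045],[0.0001,-0.0012,0,-0.0982,-0.0017,0,0.045],[0.0001,-0.0012,0,-0.0982,-0.0017,0,0.045],[0,0,0,0,0,0,0.045],[0,0,0,0,0,0,0.045]],
])

```text
clock: 11.98
position: [0.5246, 0.0762, 0.1528]
ee_rot: [0.271, 0.646, 0.66, -0.27]
contact_force: [0.5, 0.4, -1.8]
width: 0.0553
```

```bash
python3 crop.py c9;python3 st.py
```

```text
{'clock': np.float64(12.0833), 'qpos': array([ 0.4437,  0.4906,  1.6788, -0.7085,  1.4142,  0.7047]), 'position': array([0.5253, 0.075 , 0.1549]), 'ee_rot': array([ 0.2722,  0.6479,  0.6588, -0.2686]), 'contact_force': array([ 0.6197, -0.9401, -1.1483]), 'width': np.float64(0.0555)}
{'clock': np.float64(12.0833), 'qpos': array([ 0.4437,  0.4906,  1.6788, -0.7085,  1.4142,  0.7047]), 'position': array([0.5253, 0.075 , 0.1549]), 'contact_force': array([ 0.6197, -0.9401, -1.1483]), 'width': np.float64(0.0555)}
jaw axis y [ 0.9999  0.0162 -0.0013] approach [ 0.0105 -0.7066 -0.7075] gp [0.5252 0.0806 0.1606]
```

View pics/c9.png

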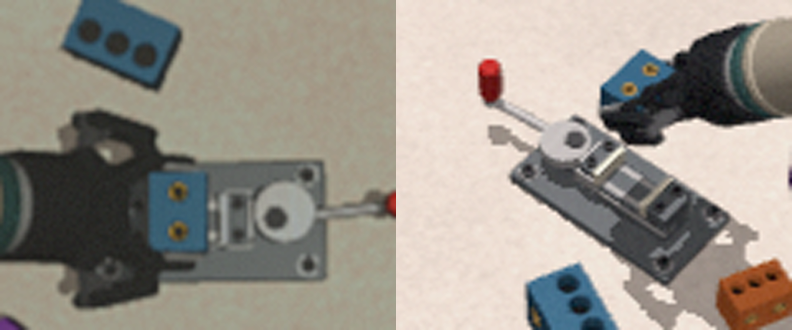

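```bash
python3 - <<'E'
from h import *
a=load('c9t')['color'][190:240,215:290,::-1];b=load('c9s')['color'][195:260,275:350,::-1]
cv2.imwrite('pics/c10.png',np.hstack([cv2.convertScaleAbs(cv2.resize(x,None,fx=5.2,fy=5.2,interpolation=cv2.INTER_CUBIC)[:260],alpha=1.4) for x in(a,b)]))
i=load('c9t');hsv=cv2.cvtColor(i['color'],cv2.COLOR_RGB2HSV)
M=cv2.inRange(hsv,(95,100,30),(115,255,255));K=M*0;K[195:240,225:270]=M[195:240,225:270]
c=max(cv2.findContours(K,0,1)[0],key=cv2.contourArea);x,y,w,h=cv2.boundingRect(c)
print(x,y,w,h,ray(i,x+w/2-.5,y+h/2-.5,.181)); print(ray(i,x-.5,y,.181),ray(i,x+w-.5,y+h-1,.181))
E
```

```text
235 202 18 24 [0.52549056 0.08259007 0.181     ]
[0.55223631 0.1036936  0.181     ] [0.49882557 0.06155025 0.181     ]
```

View pics/c10.png

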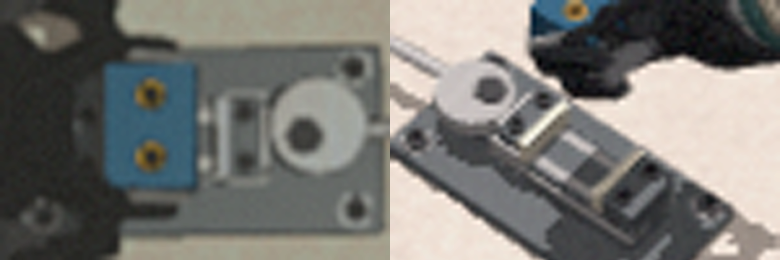

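```bash
python3 - <<'E'
from h import *
i=load('c9s')
b=i['color'][215:250,290:335,::-1]
cv2.imwrite('pics/c11.png',cv2.convertScaleAbs(cv2.resize(b,None,fx=16,fy=16,interpolation=cv2.INTER_CUBIC),alpha=1.5))
E
```

```text
(no output)
```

View pics/c11.png

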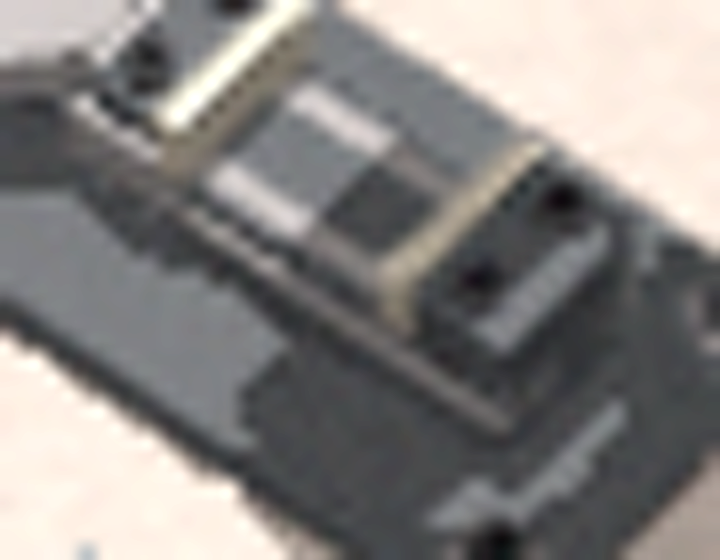

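```bash
python3 - <<'E'
from h import *
i=load('c9s')
for n,p in dict(sl_n=(180,133),sl_f=(312,15),fx_n=(382,268),fx_f=(530,142)).items():
    print(n,ray(i,290+(p[0]+.5)/16-.5,215+(p[1]+.5)/16-.5,.05).round(4))
E
```

```text
sl_n [0.5466 0.0605 0.05  ]
sl_f [0.5093 0.0608 0.05  ]
fx_n [0.5459 0.108  0.05  ]
fx_f [0.5056 0.1099 0.05  ]
```

move_arm([
  [[0.001,-0.0005,-0.01,0,0,0,0.045],[0,0,-0.02,0,0,0,0.045],[0,0,-0.02,0,0,0,0.045],[0,0,-0.015,0,0,0,0.045],[0,0,-0.01,0,0,0,0.045],[0,0,-0.01,0,0,0,0.045],[0,0,-0.008,0,0,0,0.045],[0,0,0,0,0,0,0.045],[0,0,0,0,0,0,0.045]],
])

```text
clock: 12.83
position: [0.5267, 0.0747, 0.0623]
ee_rot: [0.273, 0.648, 0.659, -0.269]
contact_force: [0.7, 0.1, -1.2]
width: 0.0553
```

```bash
python3 crop.py c12;python3 st.py
```

```text
{'clock': np.float64(12.9333), 'qpos': array([ 0.4435,  0.6054,  1.7566, -0.7411,  1.2692,  0.8372]), 'position': array([0.527 , 0.0749, 0.0629]), 'ee_rot': array([ 0.2735,  0.6477,  0.6586, -0.2682]), 'contact_force': array([-0.0353,  0.0506, -3.125 ]), 'width': np.float64(0.0556)}
{'clock': np.float64(12.9333), 'qpos': array([ 0.4435,  0.6054,  1.7566, -0.7411,  1.2692,  0.8372]), 'position': array([0.527 , 0.0749, 0.0629]), 'contact_force': array([-0.0353,  0.0506, -3.125 ]), 'width': np.float64(0.0556)}
jaw axis y [0.9999 0.017  0.001 ] approach [ 0.0128 -0.7076 -0.7065] gp [0.5269 0.0806 0.0686]
```

View pics/c12.png

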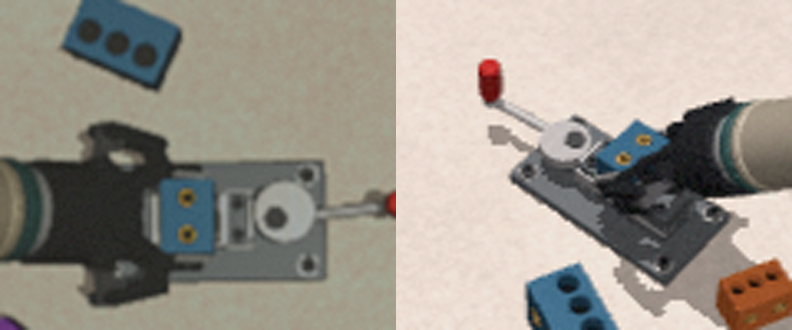

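move_arm([
  [[0,0,-0.004,0,0,0,0.045],[0,0,-0.004,0,0,0,0.045],[0,0,-0.004,0,0,0,0.045],[0,0,0,0,0,0,0.045],[0,0,0,0,0,0,0.045]],
])

```text
clock: 13.35
position: [0.5264, 0.0747, 0.0501]
ee_rot: [0.273, 0.647, 0.659, -0.269]
contact_force: [-0.2, 0.2, -0.4]
width: 0.0554
```

move_arm([
  [[0,0,-0.002,0,0,0,0.045],[0,0,-0.002,0,0,0,0.045],[0,0,-0.001,0,0,0,0.045],[0,0,0,0,0,0,0.045]],
])

```text
clock: 13.68
position: [0.5264, 0.0748, 0.045]
ee_rot: [0.273, 0.648, 0.659, -0.269]
contact_force: [-0.8, 0.5, -1.0]
width: 0.0549
```

Bottom about 3 mm above the bed by estimate; feel down in small steps.

move_arm([
  [[0,0,-0.001,0,0,0,0.045],[0,0,-0.001,0,0,0,0.045],[0,0,0,0,0,0,0.045],[0,0,0,0,0,0,0.045]],
])

```text
clock: 14.02
position: [0.5266, 0.0748, 0.0433]
ee_rot: [0.273, 0.648, 0.659, -0.269]
contact_force: [-0.5, 0.5, -0.5]
width: 0.0556
```

move_arm([
  [[0,0,-0.001,0,0,0,0.045],[0,0,0,0,0,0,0.045],[0,0,0,0,0,0,0.045]],
])

```text
clock: 14.27
position: [0.5265, 0.0748, 0.0423]
ee_rot: [0.273, 0.648, 0.659, -0.269]
contact_force: [0.2, -0.1, -2.4]
width: 0.0553
```

move_arm([
  [[0,0,-0.001,0,0,0,0.045],[0,0,0,0,0,0,0.045],[0,0,0,0,0,0,0.045]],
])

```text
clock: 14.52
position: [0.5266, 0.0747, 0.0418]
ee_rot: [0.273, 0.648, 0.659, -0.269]
contact_force: [-0.6, 1.7, 1.6]
width: 0.055
```

move_arm([
  [[0,0,-0.001,0,0,0,0.045],[0,0,0,0,0,0,0.045],[0,0,0,0,0,0,0.045]],
])

```text
clock: 14.77
position: [0.5267, 0.0747, 0.0418]
ee_rot: [0.274, 0.648, 0.658, -0.269]
contact_force: [-1.1, 2.3, 6.4]
width: 0.0554
```

move_arm([
  [[0,0,0.001,0,0,0,0.055],[0,0,0,0,0,0,0.06],[0,0,0,0,0,0,0.07],[0,0,0,0,0,0,0.085],[0,0,0,0,0,0,0.085],[0,0,0,0,0,0,0.085]],
], newtons=25)

```text
clock: 15.27
position: [0.5265, 0.0747, 0.0412]
ee_rot: [0.273, 0.648, 0.659, -0.269]
contact_force: [-0.4, 0.1, -0.7]
width: 0.0854
```

```bash
python3 crop.py c13
```

```text
{'clock': np.float64(15.3667), 'qpos': array([ 0.4433,  0.6351,  1.7711, -0.7503,  1.2374,  0.8677]), 'position': array([0.5265, 0.0747, 0.0412]), 'ee_rot': array([ 0.2731,  0.6476,  0.6586, -0.2688]), 'contact_force': array([ 0.3991,  0.3578, -0.0826]), 'width': np.float64(0.085)}
```

View pics/c13.png

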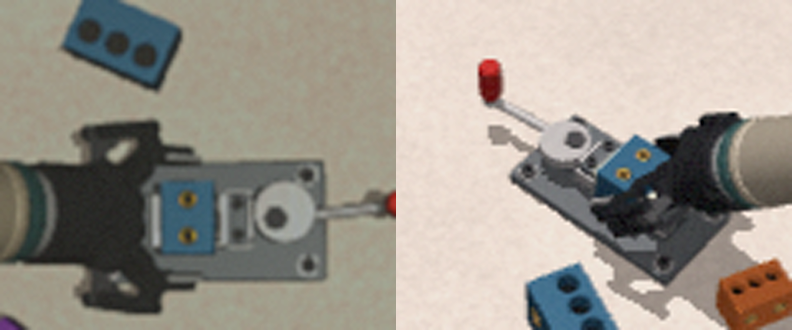

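move_arm([
  [[0,0.005,0.01,0,0,0,0.085],[0,0.01,0.02,0,0,0,0.085],[0,0.01,0.025,0,0,0,0.085],[0,0,0.035,0,0,0,0.085],[0,0,0.035,0,0,0,0.085],[0,-0.015,0.02,0.0785,0.0013,0,0.085],[0,-0.015,0,0.0785,0.0013,0,0.085],[0,-0.015,0,0.0785,0.0013,0,0.085],[0,-0.015,0,0.0785,0.0013,0,0.085],[0,-0.015,0,0.0785,0.0013,0,0.085],[0,-0.015,0,0.0785,0.0013,0,0.085],[0,-0.015,0,0.0785,0.0013,0,0.085],[0,-0.015,0,0.0785,0.0013,0,0.085],[0,-0.015,0,0.0785,0.0013,0,0.085],[0,-0.015,0,0.0785,0.0013,0,0.085],[0,0,0,0,0,0,0.085],[0,0,0,0,0,0,0.085]],
])

```text
clock: 16.78
position: [0.5264, -0.0521, 0.1871]
ee_rot: [0.001, 0.702, 0.712, -0.0]
contact_force: [1.0, -0.0, -0.6]
width: 0.0843
```

```bash
python3 crop.py c14;python3 st.py
```

```text
{'clock': np.float64(16.8833), 'qpos': array([-2.2500e-01,  2.4490e-01,  1.6932e+00, -1.3000e-03,  1.2034e+00,
       -2.4160e-01]), 'position': array([ 0.5262, -0.0497,  0.1866]), 'ee_rot': array([ 4.000e-04,  7.010e-01,  7.131e-01, -5.000e-04]), 'contact_force': array([ 0.1394, -0.0801,  0.463 ]), 'width': np.float64(0.0852)}
{'clock': np.float64(16.8833), 'qpos': array([-2.2500e-01,  2.4490e-01,  1.6932e+00, -1.3000e-03,  1.2034e+00,
       -2.4160e-01]), 'position': array([ 0.5262, -0.0497,  0.1866]), 'contact_force': array([ 0.1394, -0.0801,  0.463 ]), 'width': np.float64(0.0852)}
jaw axis y [ 9.999e-01  1.710e-02 -2.000e-04] approach [-1.0e-04 -1.2e-03 -1.0e+00] gp [ 0.5262 -0.0497  0.1946]
```

View pics/c14.png

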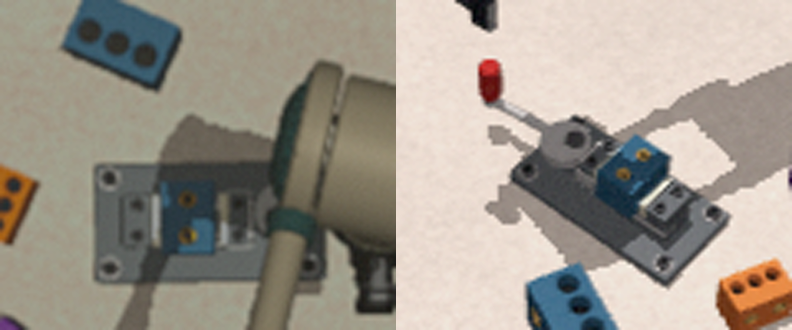

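move_arm([
  [[0.0114,-0.0297,0,0,0,0,0.085],[0,0,-0.035,0,0,0,0.085],[0,0,-0.035,0,0,0,0.085],[0,0,-0.025,0,0,0,0.085],[0,0,-0.018,0,0,0,0.085],[0,0,-0.011,0,0,0,0.085],[0,0,0,0,0,0,0.06],[0,0,0,0,0,0,0.04],[0,0,0,0,0,0,0.02],[0,0,0,0,0,0,0.01],[0,0,0,0,0,0,0.01],[0,0,0,0,0,0,0.01],[0,0,0,0,0,0,0.01],[0,0,0,0,0,0,0.01]],
], newtons=30)

```text
clock: 18.05
position: [0.5384, -0.0798, 0.0635]
ee_rot: [0.001, 0.701, 0.713, 0.0]
contact_force: [-0.9, 1.8, 6.1]
width: 0.0212
```

```bash
python3 st.py; python3 -c "
import numpy as np
f=np.radians(np.arange(-83,-7,4.));p=.095*np.c_[np.cos(f),np.sin(f)];print((np.diff(p,axis=0)*1000).round(1).tolist())"
```

```text
{'clock': np.float64(18.05), 'qpos': array([-2.7470e-01,  3.9050e-01,  1.8276e+00, -8.0000e-04,  9.2150e-01,
       -2.9060e-01]), 'position': array([ 0.5384, -0.0798,  0.0635]), 'contact_force': array([-0.8582,  1.7842,  6.1159]), 'width': np.float64(0.0212)}
jaw axis y [0.9999 0.0164 0.0017] approach [ 0.0018 -0.0011 -1.    ] gp [ 0.5384 -0.0798  0.0715]
[[6.5, 1.0], [6.5, 1.5], [6.3, 1.9], [6.2, 2.4], [6.0, 2.8], [5.8, 3.2], [5.6, 3.6], [5.3, 4.0], [5.0, 4.4], [4.7, 4.7], [4.4, 5.0], [4.0, 5.3], [3.6, 5.6], [3.2, 5.8], [2.8, 6.0], [2.4, 6.2], [1.9, 6.3], [1.5, 6.5]]
```

move_arm([
  [[0.0065,0.001,0,0,0,0,0.01],[0.0065,0.0015,0,0,0,0,0.01],[0.0063,0.0019,0,0,0,0,0.01],[0.0062,0.0024,0,0,0,0,0.01],[0.006,0.0028,0,0,0,0,0.01],[0.0058,0.0032,0,0,0,0,0.01],[0.0056,0.0036,0,0,0,0,0.01],[0.0053,0.004,0,0,0,0,0.01],[0.005,0.0044,0,0,0,0,0.01],[0.0047,0.0047,0,0,0,0,0.01],[0.0044,0.005,0,0,0,0,0.01],[0.004,0.0053,0,0,0,0,0.01],[0,0,0,0,0,0,0.01]],
], newtons=40)

```text
clock: 19.13
position: [0.6047, -0.0402, 0.0636]
ee_rot: [0.001, 0.701, 0.713, -0.0]
contact_force: [-1.5, 0.2, 6.7]
width: 0.0204
```

```bash
cat > lf.py <<'E'
from h import *
P=np.array([.527,.016]);s=manip.get_state();r=s['position'][:2]-P;f=np.arctan2(r[1],r[0]);t=np.array([-np.sin(f),np.cos(f)]);F=s['contact_force'][:2]
print('clock',s['clock'],'pos',s['position'].round(4),'R',np.linalg.norm(r).round(4),'phi',np.degrees(f).round(2),'a',(f+1.548).round(3),'Ft',(F@t).round(2),'Fr',(F@r/np.linalg.norm(r)).round(2),'F',s['contact_force'].round(1))
E
python3 crop.py c15; python3 lf.py
```

```text
{'clock': np.float64(19.2333), 'qpos': array([-1.8040e-01,  4.6640e-01,  1.6873e+00, -1.6000e-03,  9.8630e-01,
       -1.9650e-01]), 'position': array([ 0.6046, -0.0402,  0.0635]), 'ee_rot': array([ 1.000e-03,  7.011e-01,  7.131e-01, -1.000e-04]), 'contact_force': array([-0.9961,  0.0697,  5.2455]), 'width': np.float64(0.0207)}
clock 19.2333 pos [ 0.6046 -0.0402  0.0635] R 0.0959 phi -35.9 a 0.921 Ft -0.53 Fr -0.85 F [-1.   0.1  5.2]
```

View pics/c15.png

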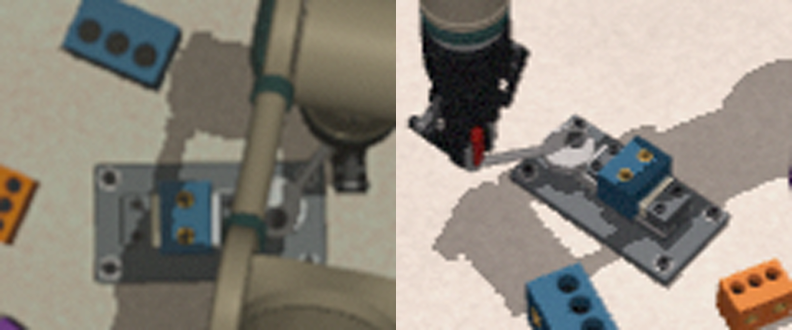

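move_arm([
  [[0.0019,0.0027,0,0,0,0,0.01],[0.0018,0.0028,0,0,0,0,0.01],[0.0017,0.0029,0,0,0,0,0.01]],
])

```text
clock: 19.48
position: [0.6093, -0.033, 0.0635]
ee_rot: [0.001, 0.701, 0.713, -0.001]
contact_force: [-2.0, -3.8, 6.8]
width: 0.0206
```

```bash
python3 lf.py
```

```text
clock 19.4833 pos [ 0.6093 -0.033   0.0635] R 0.0958 phi -30.77 a 1.011 Ft -4.32 Fr 0.23 F [-2.  -3.8  6.8]
```

move_arm([
  [[0.0016,0.0029,0,0,0,0,0.01],[0.0015,0.003,0,0,0,0,0.01]],
])

```text
clock: 19.65
position: [0.6124, -0.0271, 0.0635]
ee_rot: [0.001, 0.701, 0.713, -0.001]
contact_force: [-3.8, -3.0, 7.1]
width: 0.0205
```

```bash
python3 lf.py
```

```text
clock 19.65 pos [ 0.6124 -0.0271  0.0635] R 0.0957 phi -26.78 a 1.081 Ft -4.35 Fr -2.08 F [-3.8 -3.   7.1]
```

move_arm([
  [[0.001,0.002,0,0,0,0,0.01],[0.001,0.002,0,0,0,0,0.01]],
])

```text
clock: 19.82
position: [0.6141, -0.0234, 0.0635]
ee_rot: [0.001, 0.701, 0.713, -0.002]
contact_force: [-3.8, -4.3, 7.2]
width: 0.0209
```

```bash
python3 lf.py
```

```text
clock 19.8167 pos [ 0.6141 -0.0234  0.0635] R 0.0956 phi -24.33 a 1.123 Ft -5.43 Fr -1.68 F [-3.8 -4.3  7.2]
```

move_arm([
  [[0.0008,0.002,0,0,0,0,0.01],[0.0008,0.002,0,0,0,0,0.01]],
])

```text
clock: 19.98
position: [0.6154, -0.0205, 0.0635]
ee_rot: [0.002, 0.701, 0.714, -0.003]
contact_force: [-5.1, -8.1, 7.8]
width: 0.0207
```

```bash
python3 lf.py
```

```text
clock 19.9833 pos [ 0.6154 -0.0205  0.0635] R 0.0956 phi -22.42 a 1.157 Ft -9.41 Fr -1.62 F [-5.1 -8.1  7.8]
```

move_arm([
  [[0,0,0,0,0,0,0.01],[0,0,0,0,0,0,0.01]],
])

```text
clock: 20.15
position: [0.6155, -0.0203, 0.0635]
ee_rot: [0.001, 0.701, 0.713, -0.002]
contact_force: [-4.8, -5.1, 6.8]
width: 0.0212
```

```bash
python3 lf.py;python3 lf.py
```

```text
clock 20.15 pos [ 0.6155 -0.0203  0.0635] R 0.0956 phi -22.29 a 1.159 Ft -6.5 Fr -2.51 F [-4.8 -5.1  6.8]
clock 20.15 pos [ 0.6155 -0.0203  0.0635] R 0.0956 phi -22.29 a 1.159 Ft -6.5 Fr -2.51 F [-4.8 -5.1  6.8]
```

move_arm([
  [[0.0003,0.0008,0,0,0,0,0.01],[0,0,0,0,0,0,0.01],[0,0,0,0,0,0,0.01]],
])

```text
clock: 20.4
position: [0.6156, -0.02, 0.0635]
ee_rot: [0.002, 0.701, 0.713, -0.003]
contact_force: [-4.8, -7.5, 8.1]
width: 0.0209
```

```bash
python3 lf.py
```

```text
clock 20.4 pos [ 0.6156 -0.02    0.0635] R 0.0956 phi -22.12 a 1.162 Ft -8.79 Fr -1.63 F [-4.8 -7.5  8.1]
```

move_arm([
  [[0.0001,0.0002,0,0,0,0,0.01],[0,0,0,0,0,0,0.01]],
])

```text
clock: 20.57
position: [0.6156, -0.02, 0.0635]
ee_rot: [0.002, 0.701, 0.713, -0.003]
contact_force: [-4.3, -7.7, 8.0]
width: 0.0206
```

```bash
python3 lf.py; python3 crop.py c16; python3 lf.py
```

```text
clock 20.5667 pos [ 0.6156 -0.02    0.0635] R 0.0956 phi -22.14 a 1.162 Ft -8.72 Fr -1.06 F [-4.3 -7.7  8. ]
{'clock': np.float64(20.6667), 'qpos': array([-0.1416,  0.48  ,  1.6615, -0.0079,  1.0009, -0.1553]), 'position': array([ 0.6156, -0.02  ,  0.0635]), 'ee_rot': array([ 0.0017,  0.7007,  0.7135, -0.0029]), 'contact_force': array([-4.6207, -7.9992,  7.2695]), 'width': np.float64(0.0206)}
clock 20.6667 pos [ 0.6156 -0.02    0.0635] R 0.0956 phi -22.13 a 1.162 Ft -9.15 Fr -1.27 F [-4.6 -8.   7.3]
```

View pics/c16.png

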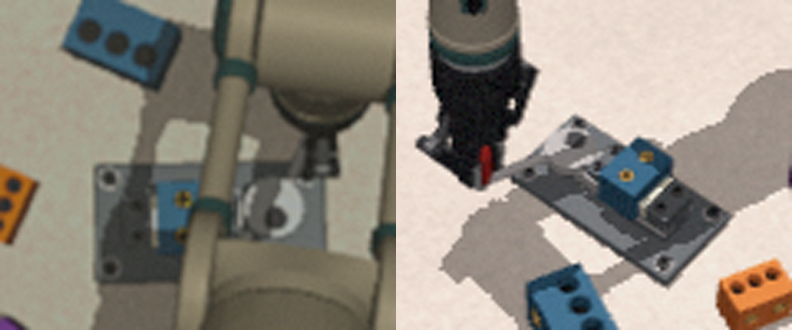

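move_arm([
  [[0,0,0,0,0,0,0.03],[0,0,0,0,0,0,0.05],[0,0,0,0,0,0,0.07],[0,0,0,0,0,0,0.085],[0,0,0,0,0,0,0.085]],
])

```text
clock: 21.08
position: [0.6168, -0.0166, 0.0621]
ee_rot: [0.0, 0.701, 0.713, -0.0]
contact_force: [0.6, -0.0, -0.8]
width: 0.0769
```

move_arm([
  [[0,0,0.01,0,0,0,0.085],[0,0,0.03,0,0,0,0.085],[0,0,0.035,0,0,0,0.085],[0,0,0.035,0,0,0,0.085],[0,0,0.03,0,0,0,0.085],[-0.01,-0.035,0,0,0,0,0.085],[-0.01,-0.035,0,0,0,0,0.085],[-0.01,-0.035,0,0,0,0,0.085],[-0.01,-0.035,0,0,0,0,0.085],[-0.01,-0.035,0,0,0,0,0.085],[-0.01,-0.035,0,0,0,0,0.085],[-0.01,-0.035,0,0,0,0,0.085],[-0.01,-0.035,0,0,0,0,0.085],[0,0,0,0,0,0,0.085],[0,0,0,0,0,0,0.085]],
])

```text
clock: 22.33
position: [0.5363, -0.2986, 0.2028]
ee_rot: [0.001, 0.702, 0.712, -0.0]
contact_force: [0.1, 1.8, 0.2]
width: 0.0852
```

```bash
python3 crop.py c17; python3 - <<'E'
from h import *
a=load('c17t')['color'][165:245,205:305,::-1];b=load('c17s')['color'][195:260,260:350,::-1]
cv2.imwrite('pics/c18.png',np.hstack([cv2.convertScaleAbs(cv2.resize(x,(396,320),interpolation=cv2.INTER_CUBIC),alpha=1.4) for x in(a,b)]))
i=load('c17t');hsv=cv2.cvtColor(i['color'],cv2.COLOR_RGB2HSV)
for nm,lo,hi,z,(x0,y0,x1,y1) in(('blue',(95,100,30),(115,255,255),.068,(225,195,270,240)),('red',(0,150,60),(8,255,255),.088,(230,160,320,240))):
    M=cv2.inRange(hsv,lo,hi);K=M*0;K[y0:y1,x0:x1]=M[y0:y1,x0:x1]
    cs=cv2.findContours(K,0,1)[0]
    if not cs: print(nm,'none');continue
    x,y,w,h=cv2.boundingRect(max(cs,key=cv2.contourArea));p=ray(i,x+w/2-.5,y+h/2-.5,z);print(nm,x,y,w,h,p)
    if nm=='red': print('a',np.arctan2(p[1]-.016,p[0]-.527)+1.548)
for n in('top','scene'):
    d=cv2.absdiff(load(n+'0')['color'],load('c17'+n[0])['color']).max(2)>60;print(n,d.sum())
E
```

```text
{'clock': np.float64(22.4333), 'qpos': array([-0.6175,  0.3558,  1.4859,  0.    ,  1.2993, -0.6342]), 'position': array([ 0.5368, -0.2961,  0.2027]), 'ee_rot': array([3.000e-04, 7.012e-01, 7.130e-01, 1.000e-04]), 'contact_force': array([-0.0703,  0.6942,  0.2397]), 'width': np.float64(0.0852)}
blue 238 205 16 22 [0.52701877 0.08388938 0.068     ]
red 284 177 8 8 [ 0.6140669  -0.02196726  0.088     ]
a 1.1367904575296999
top 7034
scene 6921
```

View pics/c18.png

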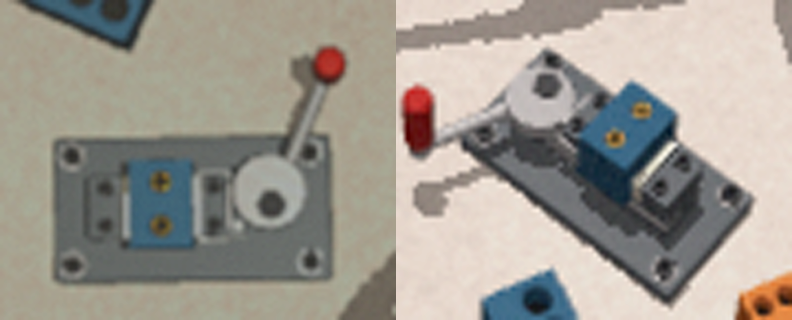

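View pics/c17t.png

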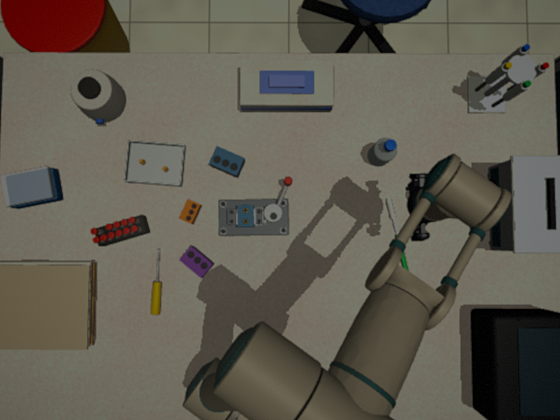

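The lever looks held, but the camera angle (1.137) and the arm-derived angle (1.162) differ by about the noise. I'll re-grip and feel it once more.

move_arm([
  [[0.0098,0.0344,0,0,0,0,0.085],[0.0098,0.0344,0,0,0,0,0.085],[0.0098,0.0344,0,0,0,0,0.085],[0.0098,0.0344,0,0,0,0,0.085],[0.0098,0.0344,0,0,0,0,0.085],[0.0098,0.0344,0,0,0,0,0.085],[0.0098,0.0344,0,0,0,0,0.085],[0.0098,0.0344,0,0,0,0,0.085],[0,0,0,0,0,0,0.085],[0,0,0,0,0,0,0.085]],
])

```text
clock: 23.27
position: [0.6151, -0.0177, 0.2025]
ee_rot: [0.0, 0.699, 0.715, -0.0]
contact_force: [-0.3, -1.0, -0.8]
width: 0.0851
```

move_arm([
  [[0,-0.003,-0.03,0,0,0,0.085],[0,0,-0.035,0,0,0,0.085],[0,0,-0.035,0,0,0,0.085],[0,0,-0.025,0,0,0,0.085],[0,0,-0.013,0,0,0,0.085],[0,0,0,0,0,0,0.06],[0,0,0,0,0,0,0.04],[0,0,0,0,0,0,0.02],[0,0,0,0,0,0,0.01],[0,0,0,0,0,0,0.01],[0,0,0,0,0,0,0.01],[0,0,0,0,0,0,0.01],[0,0,0,0,0,0,0.01]],
], newtons=25)

```text
clock: 24.35
position: [0.6147, -0.0248, 0.0661]
ee_rot: [0.001, 0.701, 0.713, -0.001]
contact_force: [-2.6, -1.1, 5.5]
width: 0.0211
```

```bash
python3 lf.py
```

```text
clock 24.35 pos [ 0.6147 -0.0248  0.0661] R 0.0968 phi -24.96 a 1.112 Ft -2.07 Fr -1.95 F [-2.6 -1.1  5.5]
```

move_arm([
  [[0,0,0,0,0,0,0.01],[0.0003,0.0007,0,0,0,0,0.01],[0.0003,0.0007,0,0,0,0,0.01],[0,0,0,0,0,0,0.01],[0,0,0,0,0,0,0.01]],
], newtons=40)

```text
clock: 24.77
position: [0.6148, -0.0247, 0.0662]
ee_rot: [0.001, 0.701, 0.713, -0.002]
contact_force: [-3.9, -4.7, 6.3]
width: 0.0208
```

```bash
python3 lf.py
```

```text
clock 24.7667 pos [ 0.6148 -0.0247  0.0662] R 0.0968 phi -24.89 a 1.114 Ft -5.92 Fr -1.55 F [-3.9 -4.7  6.3]
```

move_arm([
  [[0.0003,0.0006,0,0,0,0,0.01],[0,0,0,0,0,0,0.01],[0,0,0,0,0,0,0.01]],
])

```text
clock: 25.02
position: [0.6149, -0.0245, 0.0662]
ee_rot: [0.001, 0.701, 0.713, -0.002]
contact_force: [-5.5, -4.6, 7.1]
width: 0.0207
```

```bash
python3 lf.py
```

```text
clock 25.0167 pos [ 0.6149 -0.0245  0.0662] R 0.0968 phi -24.76 a 1.116 Ft -6.47 Fr -3.1 F [-5.5 -4.6  7.1]
```

move_arm([
  [[0.0003,0.0006,0,0,0,0,0.01],[0,0,0,0,0,0,0.01],[0,0,0,0,0,0,0.01]],
])

```text
clock: 25.27
position: [0.615, -0.0241, 0.0662]
ee_rot: [0.001, 0.701, 0.714, -0.002]
contact_force: [-6.1, -6.0, 7.2]
width: 0.0209
```

```bash
python3 lf.py
```

```text
clock 25.2667 pos [ 0.615  -0.0241  0.0662] R 0.0967 phi -24.51 a 1.12 Ft -7.98 Fr -3.07 F [-6.1 -6.   7.2]
```

move_arm([
  [[0,0,0,0,0,0,0.03],[0,0,0,0,0,0,0.05],[0,0,0,0,0,0,0.07],[0,0,0,0,0,0,0.085],[0,0,0,0,0,0,0.085],[0,0,0.01,0,0,0,0.085],[0,0,0.03,0,0,0,0.085],[0,0,0.035,0,0,0,0.085],[0,0,0.035,0,0,0,0.085],[0,0,0.03,0,0,0,0.085],[-0.01,-0.035,0,0,0,0,0.085],[-0.01,-0.035,0,0,0,0,0.085],[-0.01,-0.035,0,0,0,0,0.085],[-0.01,-0.035,0,0,0,0,0.085],[-0.01,-0.035,0,0,0,0,0.085],[-0.01,-0.035,0,0,0,0,0.085],[0,0,0,0,0,0,0.085],[0,0,0,0,0,0,0.085]],
])

```text
clock: 26.77
position: [0.5559, -0.2338, 0.2049]
ee_rot: [0.001, 0.702, 0.712, -0.0]
contact_force: [-0.1, 0.1, -0.5]
width: 0.0849
```

```bash
python3 crop.py c19
```

```text
{'clock': np.float64(26.8667), 'qpos': array([-5.0950e-01,  3.3920e-01,  1.5065e+00, -1.0000e-04,  1.2952e+00,
       -5.2600e-01]), 'position': array([ 0.5565, -0.2314,  0.2047]), 'ee_rot': array([4.000e-04, 7.012e-01, 7.129e-01, 1.000e-04]), 'contact_force': array([ 0.2743,  0.1846, -0.0513]), 'width': np.float64(0.0853)}
```

View pics/c19.png

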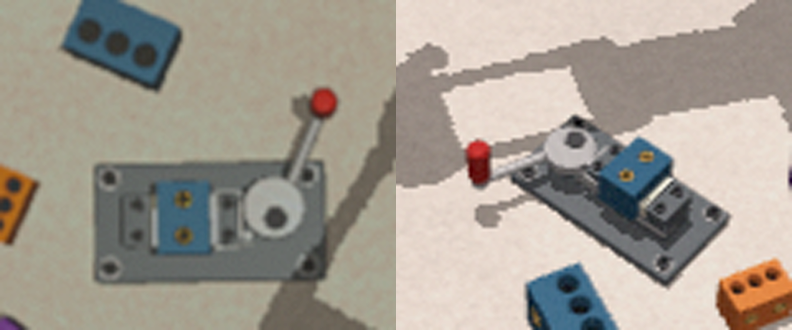

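The picture shows the block with its ports up (crop pixels 183,198 and 183,235), between the pads and square to the jaws. The lever is closed with its handle at (322,102), and the gripper is well clear.

```bash
python3 -c "
from rig import manip
print(manip.sign_off())"
```

```text
the job is handed in; nothing more can be done
None
```

I handed the job in at about 27 s. The block is back in the vise with its ports up and clamped. `sign_off` gives no verdict, so what follows rests on my own checks.

**What I did:**
- Gripped the red handle and swung the lever open to about 0.09 rad.
- Took the block by its end faces with the tool tilted 45°, and lifted it about 10 cm.
- Turned it 90° about its length and felt it down onto the bed. It touched at the predicted height.
- Opened the gripper, backed off, and threw the lever until it came up hard at about 9 N at the handle.
- Gripped the handle again as a check. The lever barely moved (under 1 mm) at up to about 8 N, where a slack lever would have slid at about 4 N.

**Last checks:**
- **Seating:** the pictures show the block flat, square to the jaws and within about 2 mm of their middle.
- **Surroundings:** in a full top view taken before the re-grip check, none of the other items seemed to have moved. The arm partly hid the brush.
- **Not measured:** I judged level and squareness by eye, and the pad force only through the handle force.
- **Disagreements:** the camera put the lever at 1.14 rad and the arm at 1.16 rad, about the measuring noise, which is why I felt the lever again. The scene camera also read about 3 mm farther along world y than the top camera and the arm. I corrected for that when placing the block.

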